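# Find the thread hand of a glaze pot's cap and lift it off

### The job

The round metal glaze pot clamped to the shelf has a white quarter-turn cap with an orange grip bar, and nobody noted whether its thread is left- or right-handed. Without forcing it, try turning the cap both ways until you find the way it comes loose, then lift it straight off and finish still holding it by the bar, level, about 8 cm above where it sat and over the pot; leave everything else on the shelf alone.

Things in the scene. Friction and masses are not known exactly. Their poses are not given: they have to be found in the camera images.
- pot: Fixed round metal pot, 136 mm across with a blue band and a brass outlet on its -x side; origin at the centre of its underside, z up. A neck 74 mm across rises to the mouth, 150 mm above the origin. Its foot is held by four low toe clamps reaching 95 mm from the axis, so the pot does not turn or move.
- pot_mouth (a point): Centre of the mouth, in the plane of the rim the cap rests on; axes as the pot's. Thread: left- or right-handed at random, nothing shows which. The wrong way the cap stops hard 0.1 to 0.35 rad from the pot's x axis; the right way it turns easily (under 0.1 N m), without rising, is free to lift straight up 0.95 to 1.25 rad from that axis, and stops hard at 1.3.
- cap_grip (a point): Centre of the orange grip bar of the loose cap (82 mm disc, about 160 g). Bar: 58 mm along x, 14 mm along y, from 8 to 38 mm above the rim; this point is 24 mm above the rim on the cap's axis, z up. Same after a half turn. Starts seated and locked, bar within 0.1 rad of the pot's x axis; while locked it lifts no more than 2 mm. 2 mm sideways play.
- tile0: One of four loose nuka-white glazed tiles, 70 x 70 x 8 mm; origin at the centre of its underside. To be left alone.
- tile1: One of four loose nuka-white glazed tiles, 70 x 70 x 8 mm; origin at the centre of its underside. To be left alone.
- tile2: One of four loose nuka-white glazed tiles, 70 x 70 x 8 mm; origin at the centre of its underside. To be left alone.
- tile3: One of four loose nuka-white glazed tiles, 70 x 70 x 8 mm; origin at the centre of its underside. To be left alone.
- crucible: Loose white ceramic crucible, 64 mm across, 55 mm high; origin at the centre of its underside. To be left alone.
- tweezers: Loose stainless tweezers lying along their x, 130 mm long, 11 mm high; origin at their middle, underneath. To be left alone.
- bin (a joint): Tilt of the empty clear plastic tilt-out bin in its grey frame at the right-hand side (rad, 0 closed, grows as it tips out). To be left alone.

How it is judged (in metres and radians):
On the way:
1. the cap is turned loose while still on its seat (angle between the x axis of cap_grip and the x axis of pot, either way round above 0.75 rad and z of cap_grip in the frame of pot below 0.182 m), for 0.1 s.
At the end, for the whole second after the job is handed in: The cap, gripped by the fingers (over 1 N) and touching the pot no more, is held still and level (within 0.3 rad), 55 to 120 mm above its seat and within 50 mm of the pot's axis (z of cap_grip in the frame of pot between 0.229 and 0.294 m and horizontal distance between cap_grip and pot_mouth below 0.05 m and angle between cap_grip's own z axis and vertical below 0.3 rad and contact force between cap and the fingers above 1 N and contact force between cap and pot below 0.2 N and linear speed of cap below 0.03 m/s); the arm keeps its last pose, push and grip.
It fails at once if the cap is forced (over 120 N between cap and pot) (contact force between cap and pot above 120 N).
It fails at once if a tile, the crucible or the tweezers are disturbed (moved over 20 mm) (distance of any of tile0, tile1, tile2, tile3, crucible, tweezers from where it was at the start of the episode above 0.02 m).
It fails at once if the bin is tipped out (over 0.15 rad) (value of joint bin above 0.15 rad).
It also fails if it takes over 48 s, if anything falls off the work surface, if the arm or the gripper's body presses on something with over 40 N, if the wrist force passes 120 N, or if a joint passes its speed limit or range.

### The arm

A 6-joint arm with a two-finger parallel gripper is mounted at the origin on the work surface. World frame = base frame: x ahead of the robot, y to its left, z up, the work surface at z = 0. Lengths are in mm, angles in rad, forces in N, time in s.
With the tool pointing down it reaches from about 325 to 875 mm from the base axis. Payload 4.4 kg.
Tool frame: the origin (TCP) lies on the centre line of the jaws, within the pads' length; the fingertips stand ahead of it and the grasp point (between the pads) lies 6 mm ahead of it (ctrl.tcp_to_tips is the z of the fingertips in the tool frame, in mm); z points along the fingers, y is the direction in which the jaws open and shut (so a half turn about z gives the same grasp; the last joint's range is limited). The gripper opens to 85 mm and grips with 20 to 120 N. Pads are 22 mm wide; open, the fingers measure 114 mm over their backs; the gripper's body (76 mm by 85 mm) begins 54 mm behind the grasp point. The pads swing forward as they close: fully open they stand 13 mm farther back than shut.
Start: joints at [1.077, 0.207, 1.542, -0, 1.393, -0.15], TCP at [193.823, 541.35, 256.282] pointing down, gripper open.
Joint ranges: [-2.73, 2.73], [-0.86, 2.22], [0.23, 2.46], [-1.11, 4.25], [0.08, 2.63], [-2.82, 2.82]. Speed limits (rad/s): [2.79, 2.79, 3.14, 3.14, 3.14, 3.14].

### API

Orientations are given as a 3x3 rotation matrix whose columns are the frame's x, y, z axes.
In Python, from plant import ctrl, sensors, optics gives the robot as it stands. Calls block until the motion is done:
- ctrl.move_ptp(position, orientation): joint-space move of the TCP to a pose.
- ctrl.move_l(position, rot=None, vel=150, threshold=None): straight line of the TCP; rot=None keeps the orientation; vel is the mean speed in mm/s. With threshold (N) it stops when the force on the tool has changed by that much, and returns True; else False.
- ctrl.set_joints(angles): joint-space move.
- ctrl.gripper_to(opening, force=None): finger opening in mm; force is the grip in N (None keeps the last); returns when the fingers have stopped.
- ctrl.hold(seconds).
- ctrl.solve_ik(position, orientation): joint angles nearest the present ones, or None.
- sensors.read_state(): the state.
- optics.grab_frame(name): name is "scene" or "side" or "wrist"; returns (picture, depth): 480x640x3 uint8, red, green, blue; 480x640 float32, mm along the optical axis (not along the pixel's ray), 0 where there is no reading.
- optics.camera_params(name): a dict with "mtx" (3x3 intrinsics, pixels), "R" (3x3) and "t" (3): a world point X has camera coordinates R X + t; the wrist camera has in their place "T_tool_cam" (4x4, takes a point from camera to tool coordinates, whose origin is the TCP and whose axes are the flange's). Camera axes: x right, y down, z forward; pixel columns grow to the right and rows downward; lengths in mm; the calibration is good to about 2 mm. A picture is of the moment at which its call begins: read the wrist's pose just before it. camera_params takes no time and is no camera call.
A pose or a line that the arm cannot do raises ctrl.MotionError and nothing moves.
- ctrl.finish_job(): hands the job in, once; it reports no verdict.
The state is a dict: "t": time; "q": joint angles; "qvel": joint speeds; "tau": joint torques, N m; "eef_pos": TCP position; "eef_rot": TCP orientation; "force": force on the tool from outside, world axes, zero at the start; "wrist_torque": the same for the moment, N m; "grip_width": finger opening in mm.
Only numpy, scipy, OpenCV 4.12 (cv2) and the standard library are available. Lean on these libraries where they do the work, as an engineer would, in place of code of your own. Each camera call takes 0.05 s, during which the arm holds its last target.

## Working session

There is one attempt and no reset: what is moved stays moved. The work goes in short steps, each a Python script; the robot and the scene stay as the last script left them, time stands still between calls to the robot, and variables do not carry over. Pictures are saved under pics/ and viewed, and the job is handed in when it is done.

```bash
ls; mkdir -p pics
python3 - <<'E'
from plant import ctrl,sensors,optics
import cv2
s=sensors.read_state(); print(s['t'],s['grip_width'],s['force'],ctrl.tcp_to_tips); print(s['eef_rot'])
for n in('scene','side','wrist'):
    p,d=optics.grab_frame(n); cv2.imwrite(f'pics/a_{n}.png',p[:,:,::-1]); print(n,optics.camera_params(n),(d>0).mean())
E
```

```text
pics
0.0 85.5120334026473 [ 0.25715948  0.85687166 -0.3402521 ] 25.0
[[-9.41480286e-01  3.37066230e-01 -1.10744903e-03]
 [ 3.37067862e-01  9.41478147e-01 -2.03827116e-03]
 [ 3.55606687e-04 -2.29227759e-03 -9.99997310e-01]]
scene {'mtx': array([[617.59342066,   0.        , 317.78407022],
       [  0.        , 617.59342066, 236.36892887],
       [  0.        ,   0.        ,   1.        ]]), 'R': array([[ 0.85826393,  0.51315735, -0.00724965],
       [ 0.42698032, -0.72182617, -0.54466024],
       [-0.2847294 ,  0.46436678, -0.83862546]]), 't': array([-437.68011149, -213.75773454, 1673.33303677])} 0.9958365885416667
side {'mtx': array([[468.44660834,   0.        , 319.03521563],
       [  0.        , 468.44660834, 239.51725567],
       [  0.        ,   0.        ,   1.        ]]), 'R': array([[-0.99706838, -0.07616593, -0.00730777],
       [-0.03706311,  0.5643124 , -0.82472895],
       [ 0.06694011, -0.82204031, -0.56548099]]), 't': array([ 570.00261456,  175.85058352, 1079.75041361])} 0.996123046875
wrist {'mtx': array([[381.89540994,   0.        , 323.20094449],
       [  0.        , 381.89540994, 239.75890786],
       [  0.        ,   0.        ,   1.        ]]), 'T_tool_cam': array([[-1.39013646e-03, -9.56346637e-01, -2.92231376e-01,
         7.40308236e+01],
       [ 9.99998678e-01, -1.08286735e-03, -1.21321018e-03,
         2.30085312e-02],
       [ 8.43801656e-04, -2.92232677e-01,  9.56346878e-01,
        -1.17813069e+02],
       [ 0.00000000e+00,  0.00000000e+00,  0.00000000e+00,
         1.00000000e+00]])} 0.9961653645833334
```

View pics/a_scene.png

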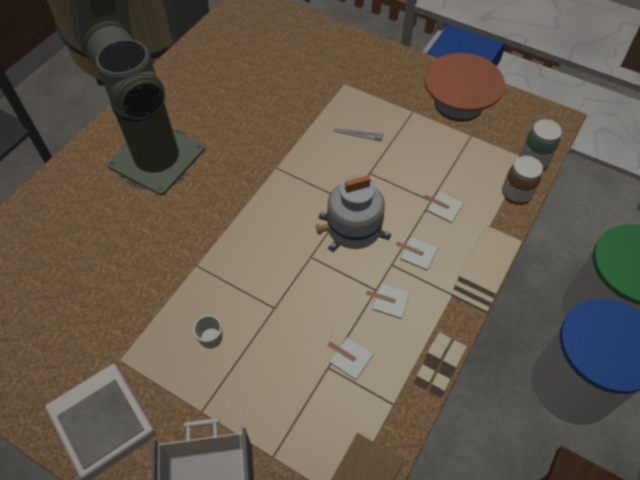

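View pics/a_side.png

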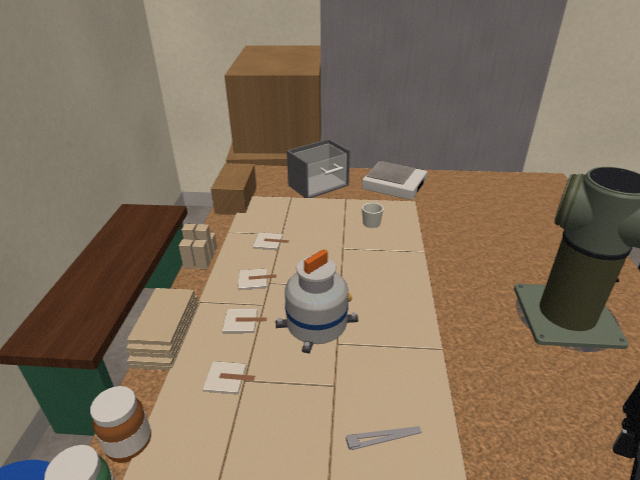

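View pics/a_wrist.png

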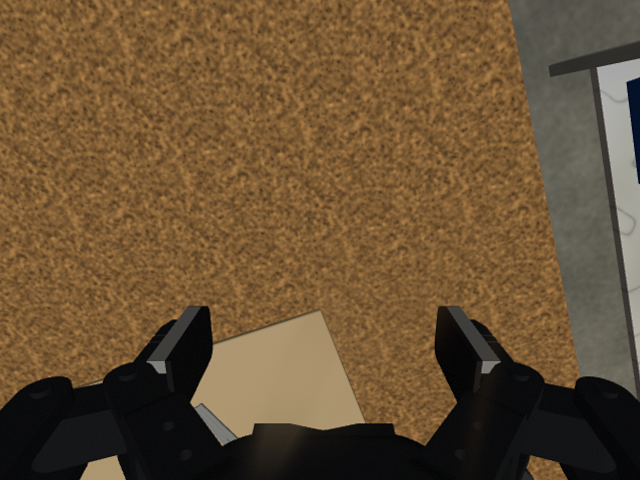

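The scene view shows the orange bar at about (358,183) on the pot, with the brass outlet at (322,227). The side view shows the bar at (316,262). The tiles, the tweezers and the crucible stand well clear. Next I'll triangulate the bar.

```bash
cat > h.py <<'E'
from plant import ctrl,sensors,optics
import cv2, numpy as np
def cam(n,s=None):
    c=optics.camera_params(n); K=c['mtx']
    if n=='wrist':
        T=np.array(c['T_tool_cam']); R=np.array(s['eef_rot']); p=np.array(s['eef_pos'])
        Rwc=R@T[:3,:3]; o=R@T[:3,3]+p
    else:
        Rwc=np.array(c['R']).T; o=-Rwc@np.array(c['t'])
    return K,Rwc,o
def ray(C,u,v):
    K,R,o=C; d=R@np.linalg.inv(K)@np.array([u,v,1.]); return o,d/np.linalg.norm(d)
def onz(C,u,v,z):
    o,d=ray(C,u,v); return o+d*(z-o[2])/d[2]
def tri(rs):
    A=np.zeros((3,3));b=np.zeros(3)
    for o,d in rs:
        P=np.eye(3)-np.outer(d,d);A+=P;b+=P@o
    x=np.linalg.solve(A,b); return x,[np.linalg.norm((np.eye(3)-np.outer(d,d))@(x-o)) for o,d in rs]
def cloud(C,d,m):
    K,R,o=C; v,u=np.nonzero(m&(d>0)); z=d[v,u]
    pc=np.stack([(u-K[0,2])/K[0,0]*z,(v-K[1,2])/K[1,1]*z,z]); return (R@pc).T+o
def omask(p,roi=None):
    h=cv2.cvtColor(p,cv2.COLOR_RGB2HSV)
    m=((h[...,0]<14)&(h[...,1]>170)&(h[...,2]>90)).astype(np.uint8)
    if roi: 
        z=np.zeros_like(m);a,b,c,e=roi;z[b:e,a:c]=1;m&=z
    n,l,st,ce=cv2.connectedComponentsWithStats(m)
    k=1+np.argmax(st[1:,4]); return l==k,st[k],ce[k]
E
python3 - <<'E'
from h import *
rs=[]
for n,roi in(('scene',(320,160,400,215)),('side',(285,235,350,290))):
    p,d=optics.grab_frame(n);C=cam(n);m,st,ce=omask(p,roi);print(n,st,ce)
    rs.append(ray(C,*ce)); X=cloud(C,d,m)
    top=X[X[:,2]>np.percentile(X[:,2],90)-8]
    print('z pct',np.percentile(X[:,2],[2,50,90,98]).round(1),'top mean',top.mean(0).round(1))
    r=cv2.minAreaRect(top[:,:2].astype(np.float32));print(r)
    w=np.linalg.eigh(np.cov(top[:,:2].T)); print('axis ang',np.arctan2(*w[1][::-1,1]))
    x,y=int(ce[0]),int(ce[1]); cr=p[y-60:y+90,x-80:x+80]; cv2.imwrite(f'pics/b_{n}.png',cv2.resize(cr,None,fx=4,fy=4,interpolation=2)[:,:,::-1])
print(tri(rs))
E
```

```text
scene [359 180   7   3   8] [362.25 181.  ]
z pct [185.9 193.  195.4 195.7] top mean [582.6  73.7 193.7]
((582.17919921875, 73.70233917236328), (15.605663299560547, 1.733615517616272), 59.329959869384766)
axis ang 1.067595319298649
side [304 250  23  24 315] [315.38730159 260.95873016]
z pct [170.8 189.1 196.7 197.7] top mean [571.8  74.5 194.6]
((571.120361328125, 71.71295928955078), (55.03792953491211, 14.196818351745605), 48.94698715209961)
axis ang 0.8482109190839354
(array([576.2212309 ,  78.26964593, 187.02246738]), [np.float64(4.587160220346785), np.float64(4.587160220346788)])
```

```bash
sed -i 's/(h\[...,0\]<14)&(h\[...,1\]>170)&(h\[...,2\]>90)/((h[...,0]<14)|(h[...,0]>174))\&(h[...,1]>130)\&(h[...,2]>60)/' h.py
python3 - <<'E'
from h import *
rs=[];
for n,roi in(('scene',(320,160,400,215)),('side',(285,235,350,290))):
    p,d=optics.grab_frame(n);C=cam(n);m,st,ce=omask(p,roi);print(n,st,ce)
    rs.append(ray(C,*ce)); X=cloud(C,d,m)
    top=X[X[:,2]>np.percentile(X[:,2],95)-6]
    print('z pct',np.percentile(X[:,2],[2,50,90,98]).round(1),'top mean',top.mean(0).round(1))
    print(cv2.minAreaRect(top[:,:2].astype(np.float32)))
    w=np.linalg.eigh(np.cov(top[:,:2].T)); print('axis ang',np.arctan2(*w[1][::-1,1]))
print(tri(rs))
E
python3 -c "
import cv2,numpy as np
cv2.imwrite('pics/b.png',np.hstack([cv2.imread('pics/b_scene.png'),cv2.imread('pics/b_side.png')])[::1,::1][:,:])
i=cv2.imread('pics/b.png');cv2.imwrite('pics/b.png',cv2.resize(i,(800,375)))"
```

```text
scene [346 176  24  15 225] [357.36888889 183.18666667]
z pct [173.7 191.8 196.5 198.7] top mean [574.1  67.5 195.1]
((574.2882690429688, 67.97036743164062), (55.960411071777344, 16.31389617919922), 49.21811294555664)
axis ang 0.8587032562950103
side [304 249  24  25 337] [315.46587537 260.79525223]
z pct [168.7 188.4 196.8 197.8] top mean [571.5  72.9 195.5]
((571.14599609375, 70.20759582519531), (58.14484405517578, 15.934361457824707), 48.1559944152832)
axis ang 0.8681265897848902
(array([572.65989857,  70.53559297, 182.94929923]), [np.float64(0.4093356980791852), np.float64(0.40933569807920045)])
```

View pics/b.png

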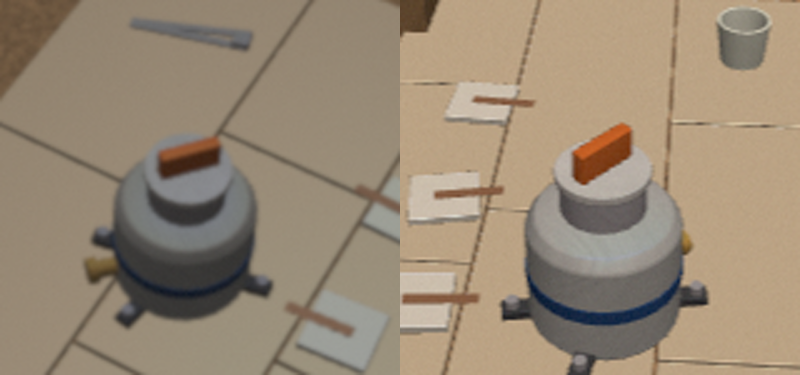

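The bar's top is at z≈196. That matches 150+38 with the pot standing on an ~8 mm shelf. Its centre is about (572,70) and the bar lies at ≈0.86 rad. Next I'll look from above with the wrist camera, from two places.

```bash
cat >> h.py <<'E'
def rot(a):
    x=np.array([np.cos(a),np.sin(a),0]);z=np.array([0,0,-1.]);return np.stack([x,np.cross(z,x),z],1)
def st(tag=''):
    s=sensors.read_state(); R=np.array(s['eef_rot'])
    print(tag,'t%.1f'%s['t'],np.round(s['eef_pos'],1),'yaw%.3f'%np.arctan2(R[1,0],R[0,0]),'F',np.round(s['force'],1),'M',np.round(s['wrist_torque'],2),'w%.1f'%s['grip_width'],'q6 %.2f'%s['q'][5]); return s
E
python3 - <<'E'
from h import *
ctrl.move_l([193.8,541.3,330]);
print(ctrl.solve_ik([572,70.5,340],rot(.86)))
ctrl.move_ptp([572,70.5,340],rot(.86)); 
rs=[];q=[]
for i,dp in enumerate(([0,0,0],[-25,20,50])):
    if i: ctrl.move_l([572+dp[0],70.5+dp[1],340+dp[2]])
    ctrl.hold(.2)
    s=st();C=cam('wrist',s);p,d=optics.grab_frame('wrist')
    cv2.imwrite(f'pics/c{i}.png',p[:,:,::-1]); m,stt,ce=omask(p);print(stt,ce)
    X=cloud(C,d,m); print(np.percentile(X[:,2],[2,50,98]))
    top=X[X[:,2]>np.percentile(X[:,2],90)-4]; print('top',top.mean(0))
    r=cv2.minAreaRect(top[:,:2].astype(np.float32));print(r)
    w=np.linalg.eigh(np.cov(top[:,:2].T)); print('ang',np.arctan2(*w[1][::-1,1]))
    uv=np.argwhere(m)
    # top-face pixels centroid
    v,u=np.nonzero(m&(d>0)); k=X[:,2]>np.percentile(X[:,2],90)-4
    rs.append(ray(C,u[k].mean(),v[k].mean()))
print(tri(rs))
E
```

```text
[-2.74976111e-02  1.58021216e-01  1.42666678e+00 -4.44089210e-16
  1.55690466e+00  6.83298716e-01]
 t3.4 [571.9  71.3 340.1] yaw0.861 F [ 1.  -0.8 -0.3] M [ 0.   -0.06 -0.01] w85.3 q6 0.68
[ 315  189   19   82 1458] [323.87379973 230.96364883]
[193.11341237 195.94315831 197.44193295]
top [573.01800427  71.13086307 195.86075808]
((572.3604125976562, 70.16899108886719), (57.417808532714844, 13.190900802612305), 48.92006301879883)
ang 0.8576622678391216
 t4.2 [546.8  90.2 388.4] yaw0.859 F [ 0.2 -0.6 -0.7] M [-0.    0.02  0.02] w85.3 q6 0.72
[ 352  177   19   70 1199] [360.72393661 212.00250209]
[175.20673522 195.83054663 197.48057536]
top [572.77886194  70.98020904 195.90907923]
((572.3621826171875, 70.2690658569336), (56.58871078491211, 13.337746620178223), 49.214988708496094)
ang 0.8592023920016543
(array([572.82799766,  70.81403228, 193.97003388]), [np.float64(0.12375382101943386), np.float64(0.12375382101942867)])
```

The measurements agree, with the centre at (572.8,70.9), the yaw at 0.858 and the top at z≈195.5. I'll grasp with the tips just above the disc (z≈166), then turn the last joint in small steps while watching the torque.

Run:
```python
from h import *
x,y,a=572.8,70.9,.858
ctrl.gripper_to(50)
ctrl.move_ptp([x,y,250],rot(a)); ctrl.hold(.1)
s=st(); 
print(ctrl.move_l([x,y,197],vel=60,threshold=6)); ctrl.hold(.2); st('down')
ctrl.gripper_to(5,50); ctrl.hold(.3); s=st('grip')
p,d=optics.grab_frame('wrist');cv2.imwrite('pics/d_w.png',p[:,:,::-1])
p,d=optics.grab_frame('side');cv2.imwrite('pics/d_s.png',cv2.resize(p[200:350,240:400],None,fx=4,fy=4)[:,:,::-1])
```

```text
t5.4 [574.6  71.1 253.4] yaw0.858 F [ 0.3 -0.7  1.3] M [-0.03 -0.01  0.03] w49.9 q6 0.69
False
down t6.6 [573.1  70.9 197.6] yaw0.858 F [-0.9 -0.7  0.1] M [-0.01 -0.03 -0.01] w50.3 q6 0.69
grip t7.3 [573.   70.9 197.3] yaw0.858 F [-0.5  1.2  2.1] M [ 0.01  0.05 -0.05] w13.0 q6 0.69
```

View pics/d_s.png

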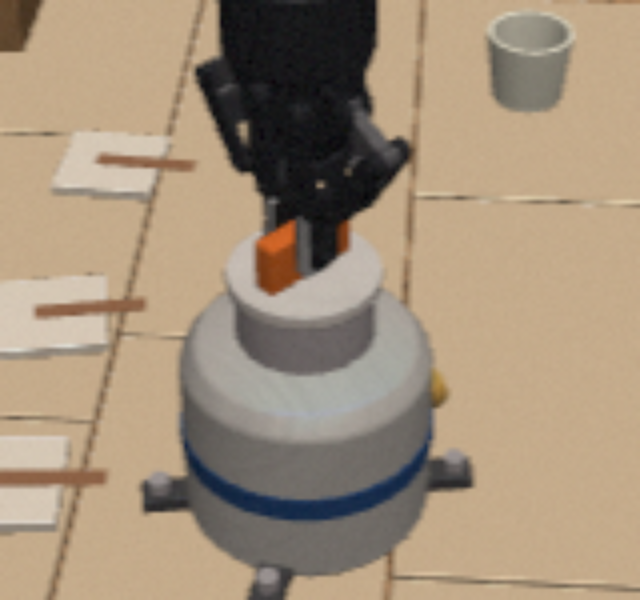

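View pics/d_w.png

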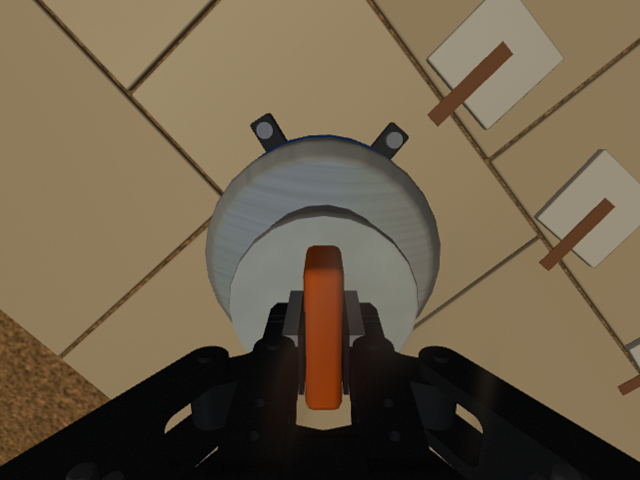

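The bar is squarely between the pads in both views, seen in the wrist picture at (323,330), and the grip width is 13 mm. Now I'll probe the CCW direction in 0.04 rad steps.

```bash
cat >> h.py <<'E'
import json
def turn(dirn,maxturn,step=.04,lim=.35,n0=None):
    s=st('start'); q=np.array(json.load(open('q.json'))) ; M0=s['wrist_torque'][2]
    done=0
    while done<maxturn-1e-6:
        q[5]-=dirn*step; done+=step; ctrl.set_joints(list(q)); s=sensors.read_state()
        dm=s['wrist_torque'][2]-M0; R=s['eef_rot']
        print('%.2f yaw %.3f dM %.2f t%.2f'%(done,np.arctan2(R[1][0],R[0][0]),dm,s['t']),np.round(s['force'],1))
        json.dump(list(q),open('q.json','w'))
        if abs(dm)>lim: print('STOP');return True
    return False
E
python3 - <<'E'
from h import *
q=ctrl.solve_ik([572.8,70.9,197],rot(.858)); json.dump([float(v) for v in q],open('q.json','w'))
print(np.array(q)-sensors.read_state()['q'])
turn(1,.48)
E
```

```text
[ 8.49800284e-07  2.32498428e-04  3.51705959e-04 -5.36801265e-05
 -4.81374616e-05  1.32739631e-05]
start t7.4 [573.   70.9 197.3] yaw0.858 F [-0.4  1.2  2.5] M [ 0.02 -0.    0.05] w13.2 q6 0.69
0.04 yaw 0.897 dM 0.03 t7.67 [-0.1 -0.   2.7]
0.08 yaw 0.937 dM 0.04 t7.92 [0.6 0.8 4.1]
0.12 yaw 0.977 dM 0.09 t8.17 [-0.6 -0.   4.1]
0.16 yaw 1.017 dM 0.06 t8.42 [-1.3  0.2  5. ]
0.20 yaw 1.057 dM 0.09 t8.67 [ 0.2 -1.4  5. ]
0.24 yaw 1.097 dM 0.07 t8.92 [-0.5  0.6  5. ]
0.28 yaw 1.137 dM 0.05 t9.17 [-0.2 -0.5  5.1]
0.32 yaw 1.177 dM 0.10 t9.42 [-0.7  0.8  5.4]
0.36 yaw 1.217 dM 0.08 t9.67 [ 0.  -0.5  4.6]
0.40 yaw 1.257 dM 0.10 t9.92 [-0.6  0.6  5.1]
0.44 yaw 1.297 dM 0.05 t10.17 [-0.4  0.1  5.2]
0.48 yaw 1.337 dM 0.07 t10.42 [-0.5  0.6  5.1]
```

It has turned 0.48 rad with low torque and no hard stop, so CCW is the loosening direction. I'll continue to about 1.12 rad, where it can lift and is still short of the stop.

Run:
```python
from h import *
turn(1,.64,step=.08,lim=.3); ctrl.hold(.2); st()
p,d=optics.grab_frame('wrist');cv2.imwrite('pics/e_w.png',p[:,:,::-1])
p,d=optics.grab_frame('side');cv2.imwrite('pics/e_s.png',cv2.resize(p[200:350,240:400],None,fx=4,fy=4)[:,:,::-1])
```

```text
start t10.4 [573.   70.9 197.3] yaw1.337 F [-0.5  0.6  5.1] M [0.11 0.08 0.12] w12.8 q6 0.21
0.08 yaw 1.417 dM 0.03 t10.67 [0.1 0.8 4.5]
0.16 yaw 1.497 dM 0.03 t10.92 [-1.2  0.9  5. ]
0.24 yaw 1.577 dM -0.05 t11.17 [-0.3  0.5  4.8]
0.32 yaw 1.657 dM -0.04 t11.42 [0.5 0.5 5.3]
0.40 yaw 1.737 dM 0.01 t11.67 [-0.8  0.5  5.4]
0.48 yaw 1.817 dM 0.04 t11.92 [-0.2  0.4  5.2]
0.56 yaw 1.897 dM -0.01 t12.17 [-0.3  0.8  5.1]
0.64 yaw 1.977 dM 0.00 t12.42 [ 1.1 -0.1  5.5]
 t12.6 [573.   70.9 197.3] yaw1.977 F [-0.6  0.2  5.2] M [0.01 0.01 0.18] w12.9 q6 -0.43
```

View pics/e_w.png

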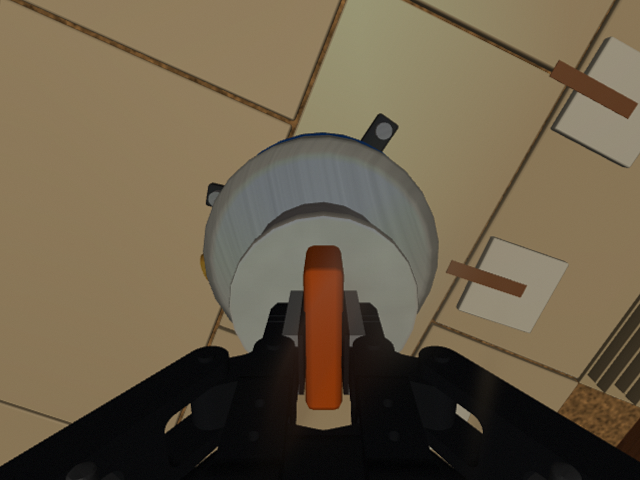

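View pics/e_s.png

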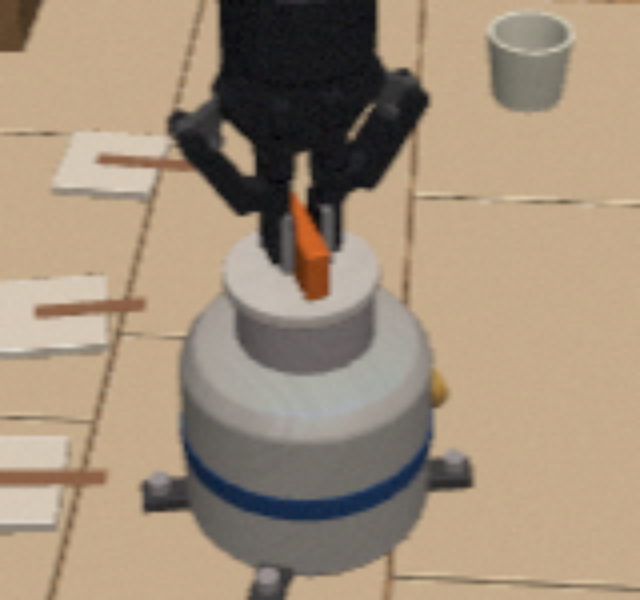

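The bar turned with the jaws by about 1.12 rad and the pot did not move. Next I'll try a gentle guarded lift.

Run:
```python
from h import *
yaw=.858+1.12
hit=ctrl.move_l([572.8,70.9,206],rot=rot(yaw),vel=20,threshold=14);print(hit);ctrl.hold(.2);st()
```

```text
False
 t13.5 [572.7  70.9 205.8] yaw1.978 F [ 0.1 -0.8 -1. ] M [ 0.05 -0.02 -0.04] w12.7 q6 -0.43
```

Run:
```python
from h import *
hit=ctrl.move_l([572.8,70.9,278],vel=50,threshold=15);print(hit);ctrl.hold(.4);s=st()
C=cam('wrist',s);p,d=optics.grab_frame('wrist');cv2.imwrite('pics/f_w.png',p[:,:,::-1])
m,a,ce=omask(p);X=cloud(C,d,m);print('top',np.percentile(X[:,2],[50,95]),X.mean(0))
p,d=optics.grab_frame('side');cv2.imwrite('pics/f_s.png',cv2.resize(p[180:350,240:400],None,fx=3.5,fy=3.5)[:,:,::-1])
m,a,ce=omask(p,(285,190,350,290));X=cloud(cam('side'),d,m);print('side z',np.percentile(X[:,2],[2,98]),X.mean(0))
```

```text
False
 t15.5 [572.8  70.9 277.9] yaw1.978 F [ 0.8  0.  -1.7] M [0.03 0.03 0.02] w13.0 q6 -0.43
top [276.59143624 277.68020867] [571.24652997  74.54472648 274.50372259]
side z [250.81513372 291.18733303] [567.8383642   86.48455532 270.11213818]
```

View pics/f_s.png

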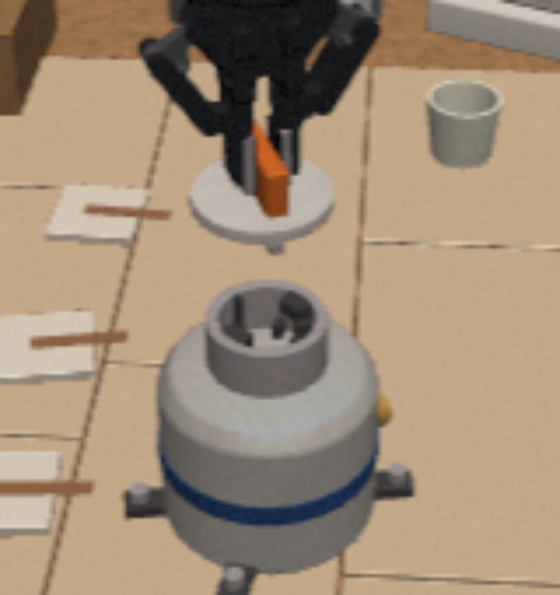

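View pics/f_w.png

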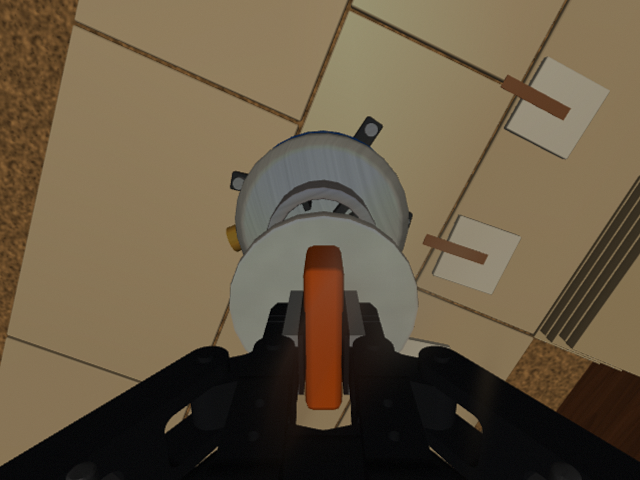

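The cap is off, level and centred over the open mouth, about 81 mm up (bar top at z≈277 against 196 before). I'm handing it in.

Run:
```python
from h import *
ctrl.finish_job(); st()
```

```text
the job is handed in; nothing more can be done
the job is handed in; nothing more can be done
```

The cap is off and held by its bar over the pot, and I've handed the job in at about 15.5 s on the robot's clock; no verdict is reported.

- **Turning:** I gripped the bar with 50 N and turned counter-clockwise seen from above. It came loose that way, so I never tried the other direction. I turned it 1.12 rad in small steps. The torque stayed at or below about 0.15 N m relative to the start, with no hard stop.
- **Lifting:** The first 9 mm came up freely, and I then raised it straight to about 81 mm above its seat.
- **Last checks:**
  - **Grip and load:** The grip was steady at 13.0 mm, and the wrist carried 1.7 N, which matches the cap's weight.
  - **Position:** The tool was within 1 mm of the measured pot axis, the bar's top was at z≈277 mm (196 mm before), and the cap looked level and clear of the mouth in both pictures.
  - **Surroundings:** The tiles and crucible in view looked unmoved. I didn't re-measure them, the tweezers or the bin, but the arm never went near them.
- **Disagreement:** In the last side view, the depth of the bar was noisy, giving a top of 291 mm and a mean position off by about 15 mm in y. I put this down to finger occlusion and background at the edges, and relied on the wrist view and the arm's own pose.

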